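# Staggered start of three bench mixers

### The arm

A 6-joint arm with a two-finger parallel gripper is mounted at the origin on a cart in front of the work surface, level with it; the furniture and walls round the work are solid. World frame = base frame: x ahead of the robot, y to its left, z up, the work surface at z = 0. Lengths are in m, angles in rad, forces in N, time in s.
With the tool pointing down it reaches from about 0.275 to 0.85 m from the base axis. Payload 19 kg.
Tool frame: the origin (TCP) lies at the very end of the fingers, on their centre line; the grasp point (between the pads) lies 19 mm behind it; x points along the fingers, y is the direction in which the jaws open and shut, and the axes are right-handed (so a half turn about x gives the same grasp; the last joint's range is limited). The gripper opens to 85 mm and grips with 20 to 120 N. Pads are 22 mm wide; open, the fingers measure 114 mm over their backs; the gripper's body (76 mm by 85 mm) begins 54 mm behind the grasp point. The pads swing forward as they close: fully open they stand 13 mm farther back than shut.
Start: joints at [1.073, 0.15, 1.437, -0, 1.554, -0.134], TCP at [0.205, 0.537, 0.231] pointing down, gripper open.
Joint ranges: [-2.8, 2.8], [-0.68, 2.1], [0.12, 2.68], [-1.39, 4.53], [0.16, 2.79], [-2.81, 2.81]. Speed limits (rad/s): [1.89, 1.89, 2.22, 3.01, 3.01, 3.01].

### API

Orientations are given as [roll, pitch, yaw] about the fixed x, y, z axes, in that order (R = Rz(yaw) Ry(pitch) Rx(roll)).
In Python, from station import bot, solve_ik, snapshot, camera_info, sign_off gives the robot as it stands. The module is installed in compiled form; this text tells all that it offers. Calls block until the motion is done:
- bot.move_to(position, orientation): joint-space move of the TCP to a pose.
- bot.movel(position, orientation=None, feed=0.15, force_limit=None): straight line of the TCP; orientation=None keeps the orientation; feed is the mean speed in m/s. With force_limit (N) it stops when the force on the tool has changed by that much, and returns True; else False.
- bot.move_j(angles): joint-space move.
- bot.move_gripper(opening, squeeze=None): opening from 0.0 (shut) to 1.0 (fully open); squeeze is the grip in N (None keeps the last); returns when the fingers have stopped.
- bot.dwell(seconds).
- solve_ik(position, orientation): joint angles nearest the present ones, or None.
- bot.observe(): the state.
- snapshot(name): name is "scene" or "side" or "wrist"; returns (picture, depth): 384x512x3 uint8, red, green, blue; 384x512 float32, m along the optical axis (not along the pixel's ray), 0 where there is no reading.
- camera_info(name): a dict with "intrinsics" (3x3 intrinsics, pixels), "R" (3x3) and "t" (3): a world point X has camera coordinates R X + t. Camera axes: x right, y down, z forward; pixel columns grow to the right and rows downward; lengths in m; the calibration is good to about 2 mm. A picture is of the moment at which its call begins: read the wrist's pose just before it. camera_info takes no time and is no camera call; for the wrist camera it gives the pose at the moment of the call.
A pose or a line that the arm cannot do raises bot.IKError and nothing moves.
- sign_off(): hands the job in, once; it reports no verdict.
The state is a dict: "t": time; "joints": joint angles; "qd": joint speeds; "tau": joint torques, N m; "eef_pos": TCP position; "orientation": TCP orientation; "force": force on the tool from outside, world axes, zero at the start; "torque": the same for the moment, N m; "opening": opening from 0.0 (shut) to 1.0 (fully open).
Only numpy, scipy, OpenCV 4.12 (cv2) and the standard library are available. Lean on these libraries where they do the work, as an engineer would, in place of code of your own. Each camera call takes 0.05 s, during which the arm holds its last target.

### The job

Start the three bench mixers one after the other by gently pressing each one's round key down with the fingertips until it is well in: first the mixer that carries the beaker, then the one with the small brown bottle, last the one with the flat dish. The keys stay down by themselves. Press lightly, do not lift or push any of the vessels, and leave everything else on the bench where it is.

Things in the scene. Friction and masses are not known exactly. Their poses are not given: they have to be found in the camera images.
- beaker_mixer: Low white bench mixer that carries the beaker, fixed, 180 mm long (x) by 100 mm wide (y), housing 36 mm high; all three are alike. Origin at the centre of its underside on the worktop; x points away from the robot, from key to platform. On top: the round key at x = -68 mm and a round steel platform, 88 mm across, at x = +38 mm, its top at 45 mm.
- beaker_key_top (a point): Centre of the top face of the start key of the mixer that carries the beaker; it moves down with the key. The key is a black round cap 26 mm across; its top is 57 mm above the worktop when out and 45 mm when fully in, when it still stands 3 mm proud of the grey collar (42 mm across at its foot) round it. z up.
- beaker_key (a joint): Travel of that start key in m: 0 = out (off), 0.012 = fully in. It slides straight down against a steady friction of about 2.5 N and stays where it is left; there is no return spring, and the mixer is on from 8 mm of travel. The end stop is cushioned (about 6 N per mm).
- bottle_mixer: Low white bench mixer that carries the small brown bottle, fixed, 180 mm long (x) by 100 mm wide (y), housing 36 mm high; all three are alike. Origin at the centre of its underside on the worktop; x points away from the robot, from key to platform. On top: the round key at x = -68 mm and a round steel platform, 88 mm across, at x = +38 mm, its top at 45 mm.
- bottle_key_top (a point): Centre of the top face of the start key of the mixer that carries the small brown bottle; it moves down with the key. The key is a black round cap 26 mm across; its top is 57 mm above the worktop when out and 45 mm when fully in, when it still stands 3 mm proud of the grey collar (42 mm across at its foot) round it. z up.
- bottle_key (a joint): Travel of that start key in m: 0 = out (off), 0.012 = fully in. It slides straight down against a steady friction of about 2.5 N and stays where it is left; there is no return spring, and the mixer is on from 8 mm of travel. The end stop is cushioned (about 6 N per mm).
- dish_mixer: Low white bench mixer that carries the flat dish, fixed, 180 mm long (x) by 100 mm wide (y), housing 36 mm high; all three are alike. Origin at the centre of its underside on the worktop; x points away from the robot, from key to platform. On top: the round key at x = -68 mm and a round steel platform, 88 mm across, at x = +38 mm, its top at 45 mm.
- dish_key_top (a point): Centre of the top face of the start key of the mixer that carries the flat dish; it moves down with the key. The key is a black round cap 26 mm across; its top is 57 mm above the worktop when out and 45 mm when fully in, when it still stands 3 mm proud of the grey collar (42 mm across at its foot) round it. z up.
- dish_key (a joint): Travel of that start key in m: 0 = out (off), 0.012 = fully in. It slides straight down against a steady friction of about 2.5 N and stays where it is left; there is no return spring, and the mixer is on from 8 mm of travel. The end stop is cushioned (about 6 N per mm).
- beaker_center (a point): Centre, half-way up, of the clear plastic beaker, 75 mm across, 93 mm high, standing loose on its mixer's platform. z is its upright axis.
- bottle_center (a point): Centre, half-way up, of the small brown reagent bottle with black screw cap, 44 mm across, 88 mm high, standing loose on its mixer's platform. z is its upright axis.
- dish_center (a point): Centre, half-way up, of the flat lidded petri dish, 56 mm across, 15 mm high, lying loose on its mixer's platform. z is its upright axis.
- log_book: Bystander, loose: dark blue log book, 148 x 111 x 12 mm, lying flat on the left. Origin at the centre of its underside.
- tip_box: Bystander, loose: pink pipette tip box, 90 x 125 x 64 mm, on the left. Origin at the centre of its underside.
- marker: Bystander, loose: marker pen, 132 mm long, 13 mm thick, lying between two mixers. Origin at the centre of its underside.
- tube: Bystander, loose: small clear sample tube, 12 mm across, 41 mm high, standing on its own between two mixers. Origin at the centre of its underside.
- timer: Bystander, loose: small bench timer, 68 x 62 x 19 mm, on the right. Origin at the centre of its underside.
- mouse: Bystander, loose: black computer mouse, 110 x 62 x 40 mm, on the right. Origin at the centre of its underside.
Mind the look-alikes: they are no part of the job. Leave any purple look-alike of the part that bears beaker_center alone.

How it is judged:
On the way, in this order (a step that is already met when the one before it is completed fails the run):
1. the key of the mixer with the beaker is pressed in (value of joint beaker_key above 0.008 m), for 0.1 s.
2. the key of the mixer with the small brown bottle is pressed in (value of joint bottle_key above 0.008 m), for 0.1 s.
3. the key of the mixer with the flat dish is pressed in (value of joint dish_key above 0.008 m), for 0.1 s.
At the end, for the whole second after the job is handed in: All three keys are in by more than 8 mm of their 12 mm travel, pressed in the order beaker, bottle, dish; the beaker, the bottle and the dish still stand upright (within 0.1 rad) on their mixers' platforms (value of joint each of beaker_key, bottle_key, dish_key above 0.008 m and horizontal distance between beaker_center and beaker_mixer below 0.06 m and horizontal distance between bottle_center and bottle_mixer below 0.06 m and horizontal distance between dish_center and dish_mixer below 0.06 m and angle between each of beaker_center, bottle_center, dish_center's own z axis and vertical below 0.1 rad and height (world z) of beaker_center above 0.085 m and height (world z) of bottle_center above 0.083 m and height (world z) of dish_center above 0.048 m); the robot touches nothing.
It fails at once if the small bottle's mixer was switched on before the beaker's (value of joint bottle_key above 0.008 m and not (value of joint beaker_key above 0.008 m)).
It fails at once if the dish's mixer was switched on before the bottle's (value of joint dish_key above 0.008 m and not (value of joint bottle_key above 0.008 m)).
It fails at once if a mixer or its key was hit or pressed hard (over 30 N) (contact force between any of the fingers, the arm and beaker_mixer above 30 N or contact force between any of the fingers, the arm and bottle_mixer above 30 N or contact force between any of the fingers, the arm and dish_mixer above 30 N).
It fails at once if a vessel on a mixer was lifted, pushed more than 15 mm or tipped (distance of any of beaker_center, bottle_center, dish_center from where it was at the start of the episode above 0.015 m or angle between any of beaker_center, bottle_center, dish_center's own z axis and vertical above 0.2 rad).
It fails at once if a bystander was moved more than 20 mm (distance of any of log_book, tip_box, marker, tube, timer, mouse from where it was at the start of the episode above 0.02 m).
It also fails if it takes over 58 s, if anything falls off the work surface, if the arm or the gripper's body presses on something with over 40 N, if the wrist force passes 120 N, or if a joint passes its speed limit or range.

## Working session

There is one attempt and no reset: what is moved stays moved. The work goes in short steps, each a Python script; the robot and the scene stay as the last script left them, time stands still between calls to the robot, and variables do not carry over. Pictures are saved under pics/ and viewed, and the job is handed in when it is done.

```bash
mkdir -p pics
python3 - <<'E'
from station import bot,snapshot,camera_info
import cv2,numpy as np
print(bot.observe())
for n in ("scene","side","wrist"):
    c=camera_info(n); print(n,np.round(c["intrinsics"],1).tolist(),np.round(c["R"],3).tolist(),np.round(c["t"],3))
    p,d=snapshot(n); cv2.imwrite(f"pics/{n}0.png",p[:,:,::-1]); np.save(f"pics/{n}0.npy",d)
E
```

```text
{'t': 0.0, 'joints': array([ 1.07301496e+00,  1.51006444e-01,  1.43802145e+00,  5.15764985e-05,
        1.55383763e+00, -1.34018445e-01]), 'qd': array([ 5.08106066e-05, -8.63022964e-04,  1.51427971e-03,  1.49149350e-04,
        2.04761758e-03,  2.37218587e-05]), 'tau': array([-1.36258139e-03, -7.13081574e+01, -5.70844889e+01, -3.40637107e-04,
        9.13496915e-03,  2.81056543e-05]), 'eef_pos': array([0.20447228, 0.53714589, 0.2306686 ]), 'orientation': array([-1.74530582,  1.56952241, -2.10906965]), 'force': array([-0.0804871 , -0.49441961, -0.10485304]), 'torque': array([0.04240925, 0.03512578, 0.00407477]), 'opening': 1.0001629959231961}
scene [[436.7, 0.0, 255.0], [0.0, 436.7, 192.9], [0.0, 0.0, 1.0]] [[0.438, -0.899, -0.013], [-0.592, -0.277, -0.757], [0.677, 0.339, -0.653]] [-0.24   0.393  1.403]
side [[366.7, 0.0, 263.4], [0.0, 366.7, 192.1], [0.0, 0.0, 1.0]] [[0.926, -0.377, -0.012], [-0.197, -0.456, -0.868], [0.321, 0.806, -0.497]] [-0.538  0.192  1.064]
wrist [[266.4, 0.0, 252.0], [0.0, 266.4, 188.4], [0.0, 0.0, 1.0]] [[0.356, 0.935, -0.001], [0.887, -0.337, 0.315], [0.294, -0.113, -0.949]] [-0.575 -0.041  0.38 ]
```

View pics/scene0.png

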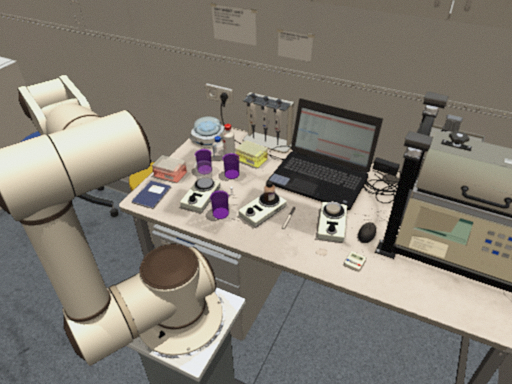

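View pics/side0.png

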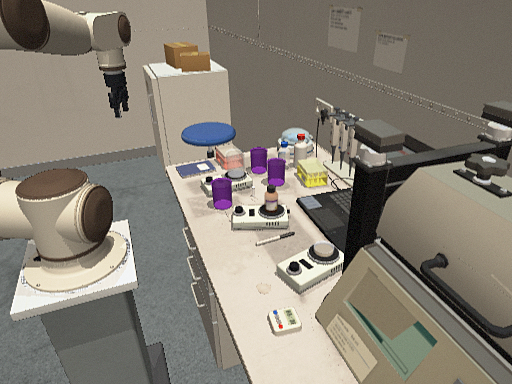

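View pics/wrist0.png

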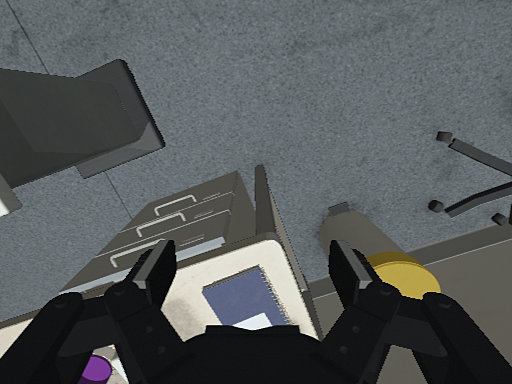

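The scene picture shows mixers at about (201,193), (263,207) and (332,220). Purple look-alike beakers stand at (204,160), (232,166) and (221,205). I'll check with close crops.

Run:
```python
import cv2,numpy as np
a=cv2.imread("pics/scene0.png")[140:250,140:360]; b=cv2.imread("pics/side0.png")[140:300,170:350]
cv2.imwrite("pics/crop_a.png",cv2.resize(a,None,fx=3.6,fy=3.6,interpolation=3)); cv2.imwrite("pics/crop_b.png",cv2.resize(b,None,fx=3.6,fy=3.6,interpolation=3))
```

```text
(no output)
```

View pics/crop_a.png

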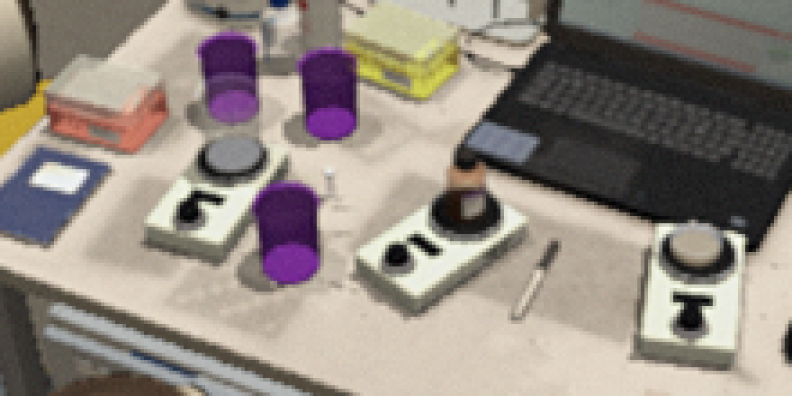

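View pics/crop_b.png

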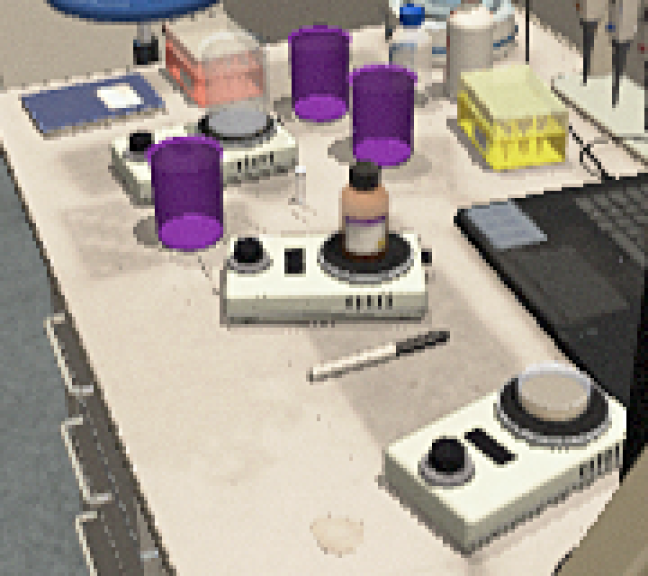

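Candidates for the targets and their look-alikes:
- **Beaker:** the clear one on the left mixer, (203,182). The purple ones at (204,160), (232,166) and (221,205) stand on the bench and are not wanted.
- **Bottle:** the brown one on the middle mixer, (269,196). The white, red-cap and blue-cap bottles at (217,145) and (228,138) are behind.
- **Dish:** the one on the right mixer, (333,209).

The crops confirm this. Keys are at about (192,198), (250,211) and (331,228). Next I'll locate them.

```bash
cat > h.py <<'E'
import cv2,numpy as np
from station import camera_info
def blobs(img_bgr,seeds,th=60,r=9):
    # dark blob centroid nearest each seed
    m=(img_bgr.max(2)<th).astype(np.uint8)
    n,l,s,c=cv2.connectedComponentsWithStats(m,connectivity=4); out=[]
    for sd in seeds:
        i=1+np.argmin([np.hypot(*(c[k]-sd))+(50 if s[k,4]<6 else 0) for k in range(1,n)]); out.append((c[i],s[i]))
    return out
def plane(cam,uv,z):
    K,R,t=cam["intrinsics"],cam["R"],cam["t"]
    R=np.array(R);C=-R.T@t; d=R.T@np.linalg.inv(K)@np.array([uv[0],uv[1],1.])
    return C+d*(z-C[2])/d[2]
def proj(cam,X):
    p=np.array(cam["R"])@X+cam["t"]; p=np.array(cam["intrinsics"])@p; return p[:2]/p[2]
E
python3 - <<'E'
from h import *
seeds={"scene":[(192,198),(250,211),(331.5,228)],"side":[(209,179),(238.5,209.5),(294,266.5)]}
for n in seeds:
    im=cv2.imread(f"pics/{n}0.png");cam=camera_info(n)
    for (c,s) in blobs(im,seeds[n]): print(n,c.round(1),s,plane(cam,c,0.053).round(4))
for n,uvs in {"scene":[(203.5,184),(269.5,199),(333.5,208.5),(221,213)],"side":[(235,176),(272,210.5),(323.5,254),(222.5,206)]}.items():
    for uv in uvs: print(n,uv,plane(camera_info(n),uv,0.045).round(3))
E
```

```text
scene [193.7 196.9] [190 193  12   9  47] [0.4611 0.231  0.053 ]
scene [249.7 210.7] [247 208   6   6  29] [ 0.4844 -0.0094  0.053 ]
scene [331.5 226.2] [327 222  11  10  62] [ 0.5383 -0.3225  0.053 ]
side [208.5 179. ] [206 177   6   5  28] [0.4538 0.2321 0.053 ]
side [238.5 209.4] [235 206   8   7  44] [ 0.4889 -0.013   0.053 ]
side [293.7 266.2] [289 262  10  10  80] [ 0.532  -0.3279  0.053 ]
scene (203.5, 184) [0.556 0.243 0.045]
scene (269.5, 199) [ 0.587 -0.047  0.045]
scene (333.5, 208.5) [ 0.642 -0.297  0.045]
scene (221, 213) [0.433 0.09  0.045]
side (235, 176) [0.557 0.231 0.045]
side (272, 210.5) [ 0.591 -0.05   0.045]
side (323.5, 254) [ 0.633 -0.307  0.045]
side (222.5, 206) [0.45  0.04  0.045]
```

```bash
cat >> h.py <<'E'
from scipy.spatial.transform import Rotation as Rn
def down(a):
    "tool x down, tool y at heading a; returns rpy"
    x=np.array([0,0,-1.]);y=np.array([np.cos(a),np.sin(a),0]);z=np.cross(x,y)
    return Rn.from_matrix(np.c_[x,y,z]).as_euler("xyz")
E
python3 - <<'E'
from h import *
from station import bot,solve_ik
o=bot.observe();R=Rn.from_euler("xyz",o["orientation"]).as_matrix();c=camera_info("wrist")
C=-np.array(c["R"]).T@c["t"]; print("cam in tool",R.T@(C-o["eef_pos"]), "cam axis",R.T@np.array(c["R"])[2]); print("tool y heading",np.arctan2(R[1,1],R[0,1]),R.round(3).tolist())
for p in [(.458,.231,.2),(.487,-.011,.2),(.535,-.325,.2)]:
  for a in (np.pi/2,-np.pi/2): print(p,a,solve_ik(p,down(a)))
E
```

```text
cam in tool [-0.14193277  0.00021788 -0.08094999] cam axis [9.49043455e-01 4.22400751e-04 3.15144955e-01]
tool y heading 1.2070043345814176 [[-0.0, 0.356, 0.935], [-0.001, 0.935, -0.356], [-1.0, -0.001, -0.0]]
(0.458, 0.231, 0.2) 1.5707963267948966 [ 3.16849758e-01  3.37958762e-02  1.62765164e+00 -4.44089210e-16
  1.48014514e+00 -1.25394657e+00]
(0.458, 0.231, 0.2) -1.5707963267948966 [ 3.16849758e-01  3.37958762e-02  1.62765164e+00 -4.44089210e-16
  1.48014514e+00  1.88764609e+00]
(0.487, -0.011, 0.2) 1.5707963267948966 [-0.18090399 -0.02084454  1.68263633  0.          1.47980087 -1.75170031]
(0.487, -0.011, 0.2) -1.5707963267948966 [-0.18090399 -0.02084454  1.68263633  0.          1.47980087  1.38989234]
(0.535, -0.325, 0.2) 1.5707963267948966 [-0.66889657  0.268078    1.35929965  0.          1.514215   -2.23969289]
(0.535, -0.325, 0.2) -1.5707963267948966 [-0.66889657  0.268078    1.35929965  0.          1.514215    0.90189976]<sys>:0: UserWarning: Gimbal lock detected. Setting third angle to zero since it is not possible to uniquely determine all angles.
```

```bash
python3 - 2>/dev/null <<'E'
from h import *
from station import bot,snapshot
bot.move_gripper(0.0)
for i,p in enumerate([(.458,.231,.22),(.487,-.011,.22),(.535,-.325,.22)][:1]):
    bot.move_to(p,down(np.pi/2)); bot.dwell(.3)
    c=camera_info("wrist");pic,d=snapshot("wrist");b=pic[:,:,::-1].copy();cv2.imwrite(f"pics/w{i}.png",b);np.save(f"pics/w{i}.npy",d);np.savez(f"pics/c{i}.npz",**c)
    o=bot.observe();print(o["t"],o["eef_pos"],o["force"],proj(c,np.array([p[0],p[1],.057])))
E
```

```text
2.7417 [0.45787116 0.23134673 0.21998276] [ 0.03630365 -0.5708546  -0.44733771] [251.39083933 172.16976945]
```

View pics/w0.png

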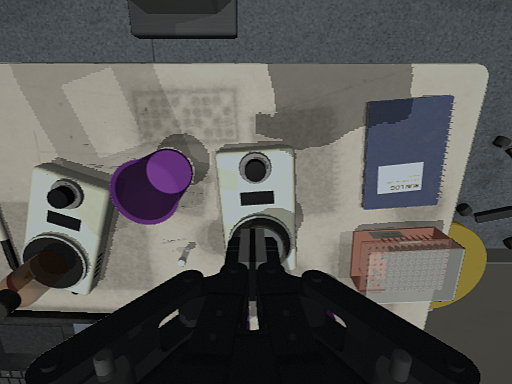

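The wrist view shows the beaker's mixer with its key at (256,168). The purple beaker at (150,190) stands clear of it, and the bottle mixer's key is at (64,195). Now I'll measure precisely.

```bash
cat >> h.py <<'E'
def key(b,c,seed,th=45):
    x0,y0=int(seed[0])-22,int(seed[1])-22
    s=4;cr=cv2.resize(b[y0:y0+44,x0:x0+44],None,fx=s,fy=s,interpolation=cv2.INTER_CUBIC)
    m=(cr.max(2)<th).astype(np.uint8)
    n,l,st,ce=cv2.connectedComponentsWithStats(m)
    i=1+np.argmin([np.hypot(*(ce[k]-88))+(500 if st[k,4]<600 else 0) for k in range(1,n)])
    cn=max(cv2.findContours((l==i).astype(np.uint8),0,1)[0],key=cv2.contourArea)
    e=cv2.fitEllipse(cn); cv2.ellipse(cr,e,(0,0,255),1)
    return np.array(e[0])/s+[x0,y0]-.375,np.array(e[1])/s,cr
E
python3 - <<'E'
from h import *
b=cv2.imread("pics/w0.png");c=dict(np.load("pics/c0.npz"));d=np.load("pics/w0.npy")
crs=[]
for s in [(256,168),(64,195)]:
    uv,ax,cr=key(b,c,s);print(uv,ax,plane(c,uv,.055).round(4),d[int(uv[1]),int(uv[0])]);crs.append(cr)
    K,R,t=c["intrinsics"],c["R"],c["t"];z=d[int(uv[1]),int(uv[0])];print("depth pt",R.T@(z*np.linalg.inv(K)@[uv[0],uv[1],1]-t))
for uv in [(170,170),(182,258)]:print(plane(c,uv,0).round(3))
cv2.imwrite("pics/k0.png",cv2.resize(np.hstack(crs),None,fx=2,fy=2))
E
```

```text
[254.87837791 169.76468658] [20.69861221 22.6838398 ] [0.4556 0.2351 0.055 ] 0.3150377
depth pt [0.45532215 0.23512349 0.0560127 ]
[ 60.84021378 196.6644249 ] [21.49531555 27.68593025] [ 0.4897 -0.0026  0.055 ] 0.32455888
depth pt [ 0.48898768 -0.0011886   0.05688471]
[0.47  0.117 0.   ]
[0.612 0.122 0.   ]
```

View pics/k0.png

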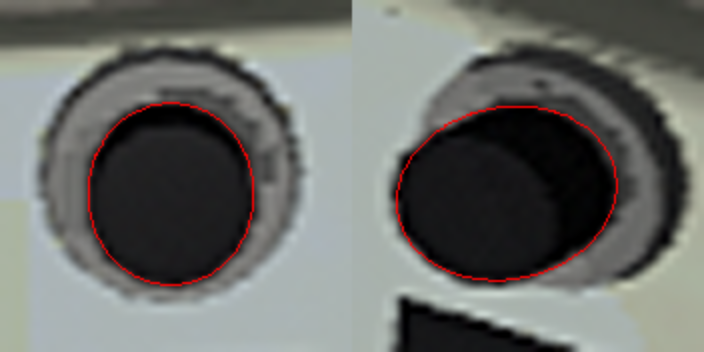

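```bash
cat >> h.py <<'E'
def press(x,y,zend=0.0445,lim=9):
    from station import bot
    o=down(np.pi/2)
    bot.move_to((x,y,.16),o); bot.movel((x,y,.068),o,feed=.08); bot.dwell(.3)
    f0=bot.observe()["force"][2]
    hit=bot.movel((x,y,zend),o,feed=.015,force_limit=lim)
    s=bot.observe(); print("hit",hit,s["eef_pos"],s["force"][2]-f0)
    bot.dwell(.2); s=bot.observe(); print("held",s["eef_pos"],s["force"][2]-f0)
    bot.movel((x,y,.16),o,feed=.08); bot.movel((x,y,.22),o); bot.dwell(.3)
def shot(name):
    from station import snapshot
    c=camera_info("wrist");p,d=snapshot("wrist");b=p[:,:,::-1].copy();cv2.imwrite(f"pics/{name}.png",b);np.save(f"pics/{name}.npy",d);np.savez(f"pics/{name}_c.npz",**c);return b,d,c
E
python3 - 2>/dev/null <<'E'
from h import *
from station import bot
press(.4572,.235)
shot("after1"); print(bot.observe()["t"])
bot.move_to((.4885,-.004,.22),down(np.pi/2)); bot.dwell(.3); shot("w1")
E
```

```text
hit False [0.45722235 0.23501123 0.04463761] 4.916245947779188
held [0.45721998 0.23501293 0.0446281 ] 6.0602446862671515
9.1
```

View pics/after1.png

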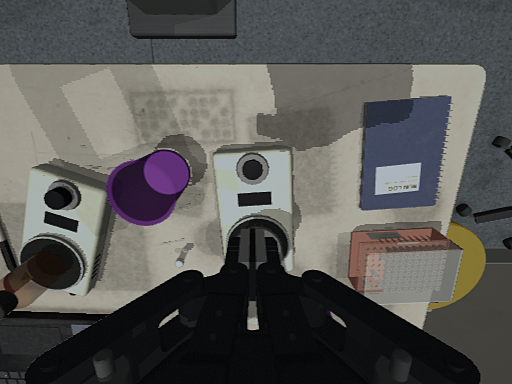

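View pics/w1.png

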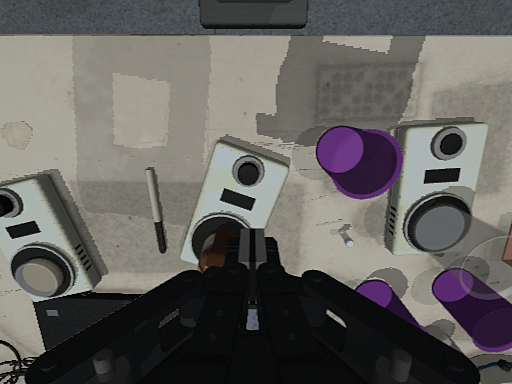

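Key 1 went to its cushioned stop with about 6 N. The view now over the bottle mixer shows its key at (249,172) and the purple beaker clear at (360,160). Next I'll measure key 2, and check the depth of key 1.

```bash
cat >> h.py <<'E'
def top(name,seed,z,r=0):
    "points of the dark cap at its top height by depth -> centre"
    b=cv2.imread(f"pics/{name}.png");d=np.load(f"pics/{name}.npy");c=dict(np.load(f"pics/{name}_c.npz"))
    vv,uu=np.mgrid[int(seed[1])-16:int(seed[1])+17,int(seed[0])-16:int(seed[0])+17]
    Z=d[vv,uu];P=(np.stack([uu*Z,vv*Z,Z],-1)@np.linalg.inv(c["intrinsics"]).T-c["t"])@c["R"]
    s=(abs(P[...,2]-z)<.004)&(b[vv,uu].max(2)<60)
    u=cv2.minEnclosingCircle(np.c_[uu[s],vv[s]].astype(np.float32))
    print(name,"n",s.sum(),"mean",P[s].mean(0).round(4),"zmed",np.median(P[s][:,2]).round(4),"circ",u, plane(c,u[0],z).round(4))
E
python3 - <<'E'
from h import *
top("w0",(255,171),.057);top("after1",(252,168),.045);top("w1",(249,173),.057)
b=cv2.imread("pics/w1.png");uv,ax,cr=key(b,0,(249,173));print(uv,ax);cv2.imwrite("pics/k1.png",cv2.resize(cr,None,fx=2,fy=2))
b=cv2.imread("pics/after1.png");uv,ax,cr=key(b,0,(252,168));cv2.imwrite("pics/k1b.png",cv2.resize(cr,None,fx=2,fy=2))
E
```

```text
Traceback (most recent call last):
  File "h.py", line 44, in top
    b=cv2.imread(f"pics/{name}.png");d=np.load(f"pics/{name}.npy");c=dict(np.load(f"pics/{name}_c.npz"))
                                                                          ~~~~~~~^^^^^^^^^^^^^^^^^^^^^^
FileNotFoundError: [Errno 2] No such file or directory: 'pics/w0_c.npz'
```

```bash
cp pics/c0.npz pics/w0_c.npz
python3 - <<'E'
from h import *
top("w0",(255,171),.057);top("after1",(252,168),.045);top("w1",(249,173),.057)
b=cv2.imread("pics/w1.png");uv,ax,cr=key(b,0,(249,173));b=cv2.imread("pics/after1.png");uv,ax,cr2=key(b,0,(252,168));cv2.imwrite("pics/k1.png",cv2.resize(np.hstack([cr,cr2]),None,fx=2,fy=2))
E
```

```text
w0 n 349 mean [0.4566 0.2353 0.0562] zmed 0.0563 circ ((255.0677490234375, 170.69354248046875), 10.596902847290039) [0.4562 0.2353 0.057 ]
after1 n 321 mean [0.4567 0.2354 0.0439] zmed 0.0439 circ ((254.6100311279297, 167.32151794433594), 13.393939971923828) [0.4539 0.2383 0.045 ]
w1 n 335 mean [ 0.4917 -0.0078  0.0561] zmed 0.0562 circ ((248.0, 174.5), 10.594910621643066) [ 0.4916 -0.0077  0.057 ]
```

View pics/k1.png

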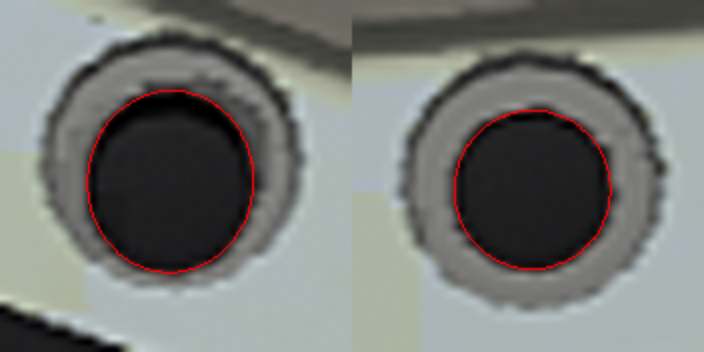

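Key 1 dropped by about 12 mm (depth 56.3 to 43.9 mm). Key 2 is at (0.4917, -0.0077), so I'll press it.

```bash
python3 - 2>/dev/null <<'E'
from h import *
from station import bot
press(.4917,-.0077)
shot("after2"); top("after2",(249,171),.045)
bot.move_to((.5355,-.321,.22),down(np.pi/2)); bot.dwell(.3); b,d,c=shot("w2");print(bot.observe()["t"],proj(c,np.array([.5355,-.324,.057])))
E
```

```text
hit False [ 0.49171211 -0.00769883  0.04462002] 5.646256452556203
held [ 0.49173602 -0.00771153  0.04463485] 5.3028039281145345
after2 n 317 mean [ 0.4917 -0.008   0.0439] zmed 0.0439 circ ((253.6875, 167.75), 12.812600135803223) [ 0.489  -0.0053  0.045 ]
18.3167 [248.63450929 171.70158371]
```

View pics/after2.png

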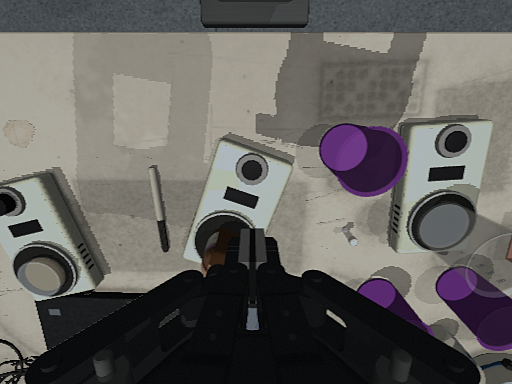

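View pics/w2.png

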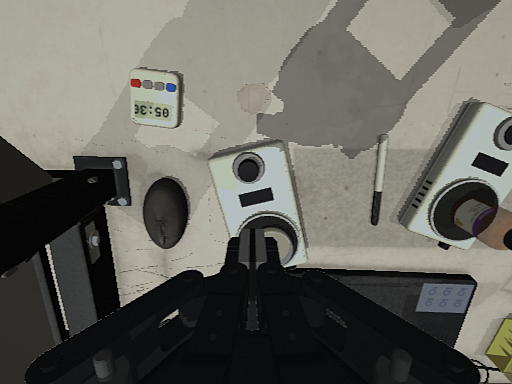

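Key 2 is in (top at 43.9 mm) and the bottle stands. The dish mixer's key is at (247,168). The mouse (165,212) and the instrument post (100,180) are clear of it.

```bash
python3 - 2>/dev/null <<'E'
from h import *
top("w2",(247,169),.057);top("w2",(247,171),.057)
E
```

```text
w2 n 346 mean [ 0.5348 -0.3246  0.0562] zmed 0.0562 circ ((248.2820587158203, 170.96153259277344), 10.561479568481445) [ 0.5346 -0.3244  0.057 ]
w2 n 346 mean [ 0.5348 -0.3246  0.0562] zmed 0.0562 circ ((248.2820587158203, 170.96153259277344), 10.561479568481445) [ 0.5346 -0.3244  0.057 ]
```

```bash
python3 - 2>/dev/null <<'E'
from h import *
from station import bot,snapshot
press(.5348,-.3246)
shot("after3"); top("after3",(248,169),.045)
p,d=snapshot("side");cv2.imwrite("pics/side9.png",p[:,:,::-1])
p,d=snapshot("scene");cv2.imwrite("pics/scene9.png",p[:,:,::-1])
o=bot.observe();print(o["t"],o["force"])
a=np.abs(cv2.imread("pics/side0.png").astype(int)-cv2.imread("pics/side9.png")).max(2)
E
```

```text
hit False [ 0.53482266 -0.32463332  0.04470095] 4.781642862303365
held [ 0.53482431 -0.32462943  0.04468514] 5.4161861070015425
after3 n 318 mean [ 0.5348 -0.3246  0.0439] zmed 0.0439 circ ((252.11749267578125, 166.8387908935547), 12.839444160461426) [ 0.531  -0.3239  0.045 ]
24.775 [-1.28520692  1.06358881 -0.08575449]
```

View pics/after3.png

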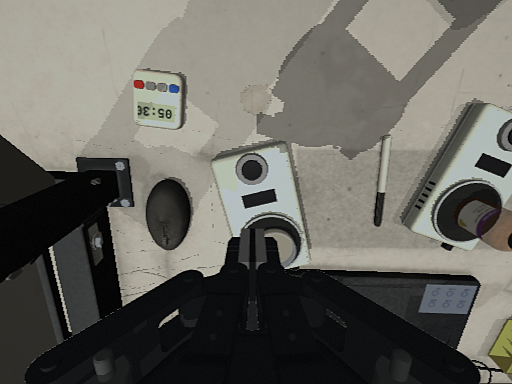

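View pics/side9.png

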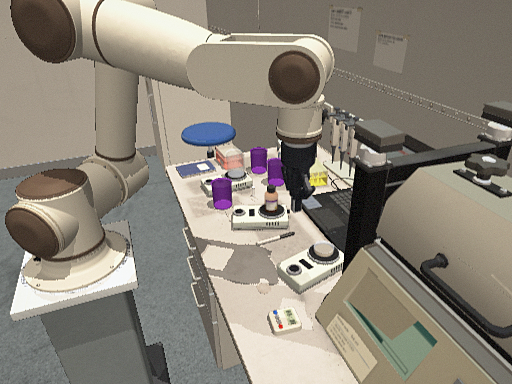

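All three keys are in. The side view shows the beaker (235,176), bottle (271,200) and dish (323,250) where they were, and the arm is clear at z = 0.22. I'm handing in.

```bash
python3 -c "
from station import sign_off
print(sign_off())"
```

```text
the job is handed in; nothing more can be done
None
```

I pressed the three keys in the order beaker, bottle, dish with the closed fingertips, and handed the job in at about 25 s of the 58 s allowed.

- **Keys:** Each was pressed lightly, with about 5–6 N shown at the cushioned stop. In the wrist depth picture after each press, the key top had dropped from about 56 mm to 43.9 mm, so each key is fully in. The depth readings sit about 1 mm below the stated heights, within the calibration error.
- **Vessels and bystanders:** The last side view showed the beaker, bottle and dish upright and in place, and the bystanders in view looked unmoved. I judged this by eye and did not measure it. I saved a last scene-camera picture but did not look at it.
- **Arm:** It was left clear of everything, with the TCP at z = 0.22 m.
- **Disagreement:** The circle fit on the pressed key tops came out 2–4 mm off the mean of the depth points. I used that mean for the bottle and dish keys. For the beaker key I used a hand-read centre, within 1 mm of it.

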